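# Load the battery tray and slide it into its rack

## Robot

A 7-joint arm with a two-finger parallel gripper is mounted at the origin on the work surface. World frame = base frame: x ahead of the robot, y to its left, z up, the work surface at z = 0. Lengths are in m, angles in rad, forces in N, time in s.
With the tool pointing down it reaches from about 0.4 to 0.875 m from the base axis. Payload 19.3 kg.
Tool frame: the origin (TCP) lies at the very end of the fingers, on their centre line; the grasp point (between the pads) lies 19 mm behind it; z points along the fingers, y is the line along which they close (so a half turn about z gives the same grasp; the last joint's range is limited). The gripper opens to 85 mm and grips with 20 to 120 N. Pads are 22 mm wide; open, the fingers measure 114 mm over their backs; the gripper's body (76 mm by 85 mm) begins 54 mm behind the grasp point. The pads swing forward as they close: fully open they stand 13 mm farther back than shut.
Start: joints at [1.191, 0.521, -0.036, 1.599, 0.021, 1.021, -0.113], TCP at [0.191, -0.595, 0.231] pointing down, gripper open.
Joint ranges: [-2.91, 2.91], [-0.3, 2.13], [-1.5, 1.42], [0.17, 2.43], [-1.26, 4.41], [0.16, 1.93], [-2.52, 2.52]. Speed limits (rad/s): [1.89, 1.89, 2.39, 2.39, 3.01, 3.01, 3.01].

## Interface

Orientations are given as [roll, pitch, yaw] about the fixed x, y, z axes, in that order (R = Rz(yaw) Ry(pitch) Rx(roll)).
In Python, from workcell import bot gives the robot as it stands.
- The arm moves only by the tool carry_out, never from a script. Its argument "rows" is a list that holds one entry, the list of rows, each a list of 4 numbers: the shift along the tool's x, y, z in m, then the turn about the tool's z in degrees. In form: [[[x, y, z, twist], ...]]. A call has 1 to 12 rows; each row is the pose to reach, as a shift and turn from the pose commanded when the call began, along the tool's axes at that moment; what a row does not reach only later rows make up. A row lasts 1/12 s, in which the tool goes at most 41.7 mm and 7.16 degrees, less where a joint would pass 70% of its speed; a pose out of reach is approached as far as the arm can. A call with a gripper value outside its range is refused whole. "grip" is the finger opening in m, from 0 to 0.0854, set as the call begins (left out, the last holds). The fingers move at their own pace and stop on an object; "grip_force" is the grip in N (left out, the last holds). Time passes only in rows, so rows that repeat a pose let the fingers close. It gives the time, the measured TCP pose, the force, the opening and the grip force at its end, in the units of the state.
- bot.observe(): the state, without advancing time (a new reading comes with each control period).
- bot.grab_frame(name): name is "scene" or "side" or "wrist"; returns a dict with "pixels" (384x512x3 uint8, red, green, blue), "K" (3x3 intrinsics, pixels), "pose" (4x4, takes a point from camera to world coordinates). Camera axes: x right, y down, z forward; pixel columns grow to the right and rows downward; lengths in m; the calibration is good to about 2 mm. The wrist camera is an equidistant fisheye: a pixel r from the principal point sees the ray r / f radians off the axis. A picture is of the moment at which its call begins. There is no depth.
- bot.job_done(): hands the job in; it is judged then, once.
Trained networks look in a picture, given as the dict that the camera call returned (one of the last four; its "shot" number tells which), for a name from the list of things; names that differ only in an ending like _2 or _b are one class to them, and where a whole thing is asked for, a point or a joint stands for the part that bears it (a point fixed in the world has none). Each returns a list of dicts, best first, with "conf" (0 to 1); they miss things now and then, are a little off and sometimes report something else, mostly with a low value. They report only what shows in the picture. A call takes as long as a camera call. They do not tell look-alikes from the thing itself.
- bot.look_for(picture, label): "position" ([column, row] in pixels, amid what is visible of it).
- bot.regions_of(picture, label): "region" (384x512 bool, what is visible of it) and "position" ([column, row] in pixels, amid what is visible of it).
- bot.spot_point(picture, label): "position" ([column, row] in pixels: a listed point, or the origin of a listed thing).
The state is a dict: "clock": time; "qpos": joint angles; "qd": joint speeds; "joint_efforts": joint torques, N m; "position": TCP position; "tool_rot": TCP orientation; "force": force on the tool from outside, world axes, zero at the start; "moment": the same for the moment, N m; "grip_width": finger opening in m; "finger_force": force on a finger pad.
Only numpy, scipy, OpenCV 4.12 (cv2) and the standard library are available. Lean on these libraries where they do the work, as an engineer would, in place of code of your own. Each camera call takes 0.05 s, during which the arm holds its last target. There are 200 camera calls.

## Task

Stand the loose drill battery, upright, in the empty pocket of the metal tray while the tray is still on the bench. Then lift the tray by its wooden handle, keeping it level with both batteries aboard, and slide it into the runners of the plywood rack until it is fully home against the rack's back. Leave the other things on the bench where they are.

Things in the scene. Friction and masses are not known exactly. Their poses are not given: they have to be found in the camera images.
- rack: Fixed plywood rack for one tray, 170 deep x 188 wide x 112 high, open in front and above. Origin: centre of its footprint; x to its back (tray slides in along +x), z up. Cheeks 94 high, inner faces y=+-82, carry steel C-runners from x=-85 to 73: ledge top z=78, lip underside z=90, lip top z=94, both reaching in to y=+-68. The tray's flanges ride in them. Back panel (stop): face at x=73.
- rack_mouth (a point): Middle of the runners' front end, on the rack's centre line, at ledge-top height (rack x=-85, z=78). Axes as the rack. Flared lead-ins reach 22 further out, widening each runner by about 5 at each side, above and below. Between the lips (136 apart) handle and gripper pass freely. Boxes below the runners reach only to z=34.
- rack_home (a point): Where the tray's origin comes to lie when it is fully home (rack x=-22, y=0, z=45); the tray then sticks out 32 at the rack's front. Axes as the rack.
- tray: Loose sheet-metal tray, 190 long (x) x 124 wide (y) x 38 high, 0.36 kg, walls and floor 4 thick. Origin: centre of its underside. Flanges along both long sides reach out to y=+-78, z=33 to 38. A 38 high divider at x=0 makes two pockets, 89 (x) x 116 (y) inside, centres x=+-47. Same both ways round: either end may go in first.
- tray_handle (a point): Centre of the tray's wooden cross handle (tray x=0, y=0, z=74), above the divider: a bar 12 thick (x) x 100 (y) x 16 high (z=66 to 82) on two posts at y=+-46. Axes as the tray.
- tray_pocket (a point): Centre of the floor of the tray's empty pocket (tray x=-47, y=0, z=4). Axes as the tray.
- battery: The loose drill battery on the bench: dark block 74 (x) x 50 (y) x 40 high with a smaller grey contact shoe on top (54 x 40, to z=47), 0.2 kg. Origin: centre of its underside, z up. It goes in the tray's empty pocket, best with its long side along tray x, leaving room for the fingers.
- battery_in: Identical battery that already stands in the tray's other pocket (centre at tray x=+47); it stays there.
- glue: Bystander: white bottle, 56 diameter, 150 high; origin at the centre of its underside.
- hammer: Bystander: hammer lying on the bench, roughly 300 long; origin near its middle on the underside, x along the handle towards the head.
- bin: Bystander: open yellow bin 150 x 100 x 70 high; origin at the centre of its underside.
- lifter: Bystander: suction lifter, a 100 diameter disc with a bow handle, 80 high; origin at the centre of its underside.
There are look-alikes about, which are no part of the job. Leave any pink or red look-alike of the battery alone. Leave any orange or purple look-alike of the battery_in alone.

How it is judged:
On the way, in this order (a step that is already met when the one before it is completed fails the run):
1. the loose battery stands in the tray's empty pocket, released, with the tray still on the bench (x of battery in the frame of tray between -0.078 and -0.022 m and y of battery in the frame of tray between -0.045 and 0.045 m and z of battery in the frame of tray between -0.004 and 0.014 m and x of battery_in in the frame of tray between 0.022 and 0.078 m and y of battery_in in the frame of tray between -0.045 and 0.045 m and z of battery_in in the frame of tray between -0.004 and 0.014 m and angle between battery's own z axis and vertical below 0.15 rad and height (world z) of tray below 0.02 m and contact force between the fingers and battery below 0.5 N), for 0.2 s.
2. the tray, with both batteries in it, lies in the runners and is fully home (x of tray in the frame of rack between -0.03 and -0.017 m and y of tray in the frame of rack between -0.008 and 0.008 m and z of tray in the frame of rack between 0.04 and 0.051 m and angle between tray's own z axis and vertical below 0.04 rad and angle between the x axis of tray and the x axis of rack, either way round below 0.08 rad and x of battery in the frame of tray between -0.078 and -0.022 m and y of battery in the frame of tray between -0.045 and 0.045 m and z of battery in the frame of tray between -0.004 and 0.014 m and x of battery_in in the frame of tray between 0.022 and 0.078 m and y of battery_in in the frame of tray between -0.045 and 0.045 m and z of battery_in in the frame of tray between -0.004 and 0.014 m and angle between battery's own z axis and vertical below 0.15 rad), for 0.2 s.
At the end, for the whole second after the job is handed in: Tray at rest and level (0.04 rad) on the runners, 40-51 mm above the bench, within 8 mm of the back panel, 8 mm of central, 0.08 rad of straight; the loose battery upright (0.15 rad) on the floor of the pocket at negative tray x, the other still in its own; all still (all of step 2 and linear speed of each of tray, battery, battery_in below 0.02 m/s); the robot touches nothing.
It fails at once if a bystander (glue bottle, hammer, bin or suction lifter) is moved more than 30 mm (distance of any of glue, hammer, bin, lifter from where it was at the start of the episode above 0.03 m).
It fails at once if the tray is tipped more than about 23 degrees (angle between tray's own z axis and vertical above 0.4 rad).
It also fails if it takes over 66 s, if anything falls off the work surface, if the arm or the gripper's body presses on something with over 40 N, if the wrist force passes 120 N, or if a joint passes its speed limit or range.

## Working session

There is one attempt and no reset: what is moved stays moved. The work goes in short steps, Python scripts to look and compute and a tool call to move; the robot and the scene stay as the last step left them, time stands still between calls to the robot, and variables do not carry over. Pictures are saved under pics/ and viewed, at most 10 in all, crops included, and the job is handed in when it is done.

Besides the shell and the picture viewer there is one more tool, called after "Request:" by a JSON object that holds its "api" and its "payload", one argument or row to a line. carry_out: Moves the arm, as the interface text tells. Its arguments: {"type":"object","properties":{"rows":{"type":"array","items":{"type":"array","items":{"type":"array","items":{"type":"number"}}}},"grip":{"type":"number"},"grip_force":{"type":"number"}},"required":["rows"]}

```bash
mkdir -p pics; ls
cat > h.py <<'E'
import numpy as np, cv2
from workcell import bot
from scipy.spatial.transform import Rotation as R
def save(p,name): cv2.imwrite(f'pics/{name}.png',p['pixels'][:,:,::-1])
def ray(p,uv,fish=False):
    K=p['K'];T=p['pose'];x=(uv[0]-K[0,2])/K[0,0];y=(uv[1]-K[1,2])/K[1,1]
    if fish:
        r=np.hypot(x,y);d=np.array([x/r*np.sin(r),y/r*np.sin(r),np.cos(r)]) if r>0 else np.array([0,0,1.])
    else: d=np.array([x,y,1.])
    d=T[:3,:3]@d; return T[:3,3],d/np.linalg.norm(d)
def onz(p,uv,z,fish=False):
    o,d=ray(p,uv,fish); return o+d*(z-o[2])/d[2]
def proj(p,X,fish=False):
    T=p['pose'];K=p['K'];c=T[:3,:3].T@(np.asarray(X)-T[:3,3])
    if fish:
        r=np.hypot(c[0],c[1]);th=np.arctan2(r,c[2]);n=c[:2]/r*th
    else: n=c[:2]/c[2]
    return np.array([K[0,0]*n[0]+K[0,2],K[1,1]*n[1]+K[1,2]])
E
python3 - <<'E'
from h import *
s=bot.observe();print(s)
ps={n:bot.grab_frame(n) for n in('scene','side','wrist')}
for n,p in ps.items():
    save(p,n+'0');print(n,p['K'].round(1).tolist(),p['pose'].round(3).tolist())
    for l in ['rack','rack_mouth','rack_home','tray','tray_handle','tray_pocket','battery','battery_in','glue','hammer','bin','lifter']:
        print(l,[(np.round(d['position']).astype(int).tolist(),round(d['conf'],2)) for d in bot.spot_point(p,l)][:4])
a=np.hstack([ps['scene']['pixels'],ps['side']['pixels']])
cv2.imwrite('pics/a.png',cv2.resize(a,(800,300),interpolation=cv2.INTER_AREA)[:,:,::-1])
E
```

```text
pics
{'clock': 0.0, 'qpos': array([ 1.19082335,  0.52202615, -0.03635235,  1.59999365,  0.02117218,
        1.0210981 , -0.11284374]), 'qd': array([-1.56501251e-03, -4.29307209e-04, -2.51195419e-04,  2.34224344e-03,
        6.09432965e-05,  3.31111501e-04,  8.70078353e-04]), 'joint_efforts': array([-1.27291074e-03, -9.27108335e+01,  1.97933793e+00, -3.69945002e+01,
        1.78616925e-02,  8.03861883e-03, -2.28555905e-05]), 'position': array([ 0.19041077, -0.59493724,  0.23072302]), 'tool_rot': array([-3.14045175e+00,  4.52781332e-05,  3.09726105e-01]), 'force': array([ 0.31325293, -0.25898883,  0.65930078]), 'moment': array([0.00176961, 0.04235185, 0.00875115]), 'finger_force': 0.0, 'grip_width': 0.08521535150487583}
scene [[353.6, 0.0, 259.9], [0.0, 353.6, 192.0], [0.0, 0.0, 1.0]] [[0.525, 0.533, -0.664, 1.433], [0.851, -0.345, 0.397, -0.54], [-0.017, -0.773, -0.634, 0.939], [0.0, 0.0, 0.0, 1.0]]
rack [([290, 228], 0.68), ([199, 271], 0.53)]
rack_mouth [([275, 200], 0.56)]
rack_home [([283, 214], 0.79)]
tray [([302, 172], 0.83)]
tray_handle [([302, 158], 0.87)]
tray_pocket [([296, 
[... 561 characters left out ...]
6, 265], 0.77)]
tray_handle [([212, 254], 0.9)]
tray_pocket [([223, 273], 0.58)]
battery [([358, 186], 0.84), ([312, 154], 0.71), ([332, 172], 0.67)]
battery_in [([168, 297], 0.97), ([202, 261], 0.88), ([197, 221], 0.6)]
glue [([160, 226], 0.57)]
hammer [([364, 134], 0.86)]
bin [([286, 140], 0.67), ([200, 263], 0.27)]
lifter [([223, 177], 0.48), ([221, 273], 0.46)]
wrist [[297.3, 0.0, 258.5], [0.0, 297.3, 187.0], [0.0, 0.0, 1.0]] [[0.305, -0.92, -0.247, 0.253], [-0.952, -0.294, -0.08, -0.575], [0.001, 0.26, -0.966, 0.374], [0.0, 0.0, 0.0, 1.0]]
rack []
rack_mouth []
rack_home []
tray []
tray_handle []
tray_pocket []
battery [([109, 23], 0.97)]
battery_in []
glue []
hammer []
bin []
lifter []
```

View pics/scene0.png

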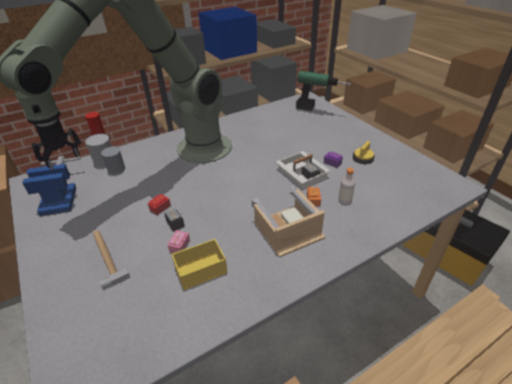

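View pics/side0.png

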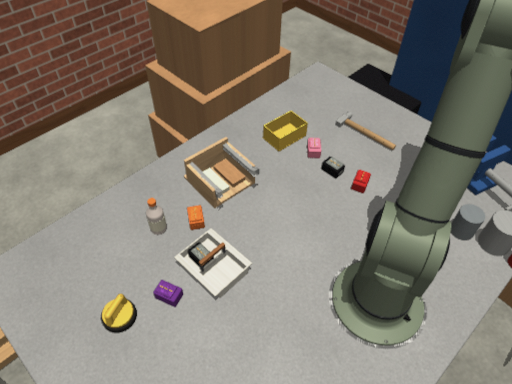

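Run:
```python
from h import *
K1=np.array([[353.6,0,259.9],[0,353.6,192],[0,0,1]]);T1=np.array([[0.525,0.533,-0.664,1.433],[0.851,-0.345,0.397,-0.54],[-0.017,-0.773,-0.634,0.939],[0,0,0,1]])
K2=np.array([[436.9,0,252.8],[0,436.9,189.1],[0,0,1]]);T2=np.array([[-0.7,-0.548,0.458,-0.16],[-0.714,0.529,-0.458,0.697],[0.009,-0.648,-0.762,1.222],[0,0,0,1]])
p1=dict(K=K1,pose=T1);p2=dict(K=K2,pose=T2)
for n,z,a,b in [('mouth',.078,[(275,200)],[(235,182)]),('home',.045,[(283,214)],[(222,178)]),('rack',0,[(290,228)],[(219,184)]),('tray',0,[(302,172)],[(216,265)]),('handle',.074,[(302,158)],[(212,254)]),('pocket',.004,[(296,166)],[(223,273)]),('bat',0,[(176,225),(162,210),(182,248)],[(358,186),(312,154),(332,172)]),('bin_',.004,[(329,160),(312,196),(313,174)],[(168,297),(202,261),(197,221)]),('glue',0,[(344,198)],[(160,226)]),('lift',0,[(361,158)],[])]:
    print(n,[onz(p1,u,z)[:2].round(3).tolist() for u in a],[onz(p2,u,z)[:2].round(3).tolist() for u in b])
```

```text
mouth [[0.602, 0.022]] [[0.594, 0.031]]
home [[0.652, 0.024]] [[0.662, 0.033]]
rack [[0.69, 0.031]] [[0.679, 0.035]]
tray [[0.432, 0.281]] [[0.429, 0.27]]
handle [[0.428, 0.278]] [[0.431, 0.279]]
pocket [[0.384, 0.283]] [[0.39, 0.274]]
bat [[0.445, -0.322], [0.334, -0.338], [0.566, -0.347]] [[0.315, -0.328], [0.542, -0.333], [0.426, -0.314]]
bin_ [[0.428, 0.44], [0.592, 0.211], [0.474, 0.309]] [[0.445, 0.448], [0.469, 0.294], [0.603, 0.204]]
glue [[0.669, 0.316]] [[0.677, 0.306]]
lift [[0.493, 0.58]] []
```

The loose-battery candidates in the scene picture are red (159,203), dark (174,219) and pink (179,241). Dark fits the description, because red and pink are the excluded look-alikes. Orange (314,196) and purple (333,158) are look-alikes of battery_in. The tray is at (302,170), the rack at (290,225) and opens towards the robot. I'll move over the dark battery and confirm it in a wrist crop.

Request:
{"api": "carry_out", "payload": {
  "rows": [
    [[0.03,-0.018,0,0],[0.06,-0.036,0,0],[0.09,-0.054,0,0],[0.12,-0.072,0,0],[0.15,-0.09,0,0],[0.18,-0.107,0,0],[0.21,-0.125,0,0],[0.24,-0.143,0,0],[0.27,-0.16,0,0],[0.3,-0.178,0,0],[0.318,-0.189,0,0],[0.318,-0.189,0,0]]
  ]
}}

```text
clock: 2.95
position: [0.439, -0.3142, 0.2314]
tool_rot: [-3.141, -0.002, 0.316]
force: [0.7, 0.2, 0.7]
grip_width: 0.0854
finger_force: 0.0
```

Run:
```python
from h import *
p=bot.grab_frame('wrist');s=bot.observe();print(s['position'],s['tool_rot'])
save(p,'w1')
for l in ['battery']:
  for d in bot.regions_of(p,l):
    m=d['region'];c=cv2.findContours(m.astype(np.uint8),0,2)[0];c=max(c,key=cv2.contourArea)[:,0]
    px=p['pixels'][m].mean(0).round()
    w=np.array([onz(p,q,.040,True)[:2] for q in c])
    print(d['conf'],d['position'],px,m.sum(),cv2.minAreaRect((w*1000).astype(np.float32)))
  print([(d['position'],d['conf'],onz(p,d['position'],0,True).round(4)) for d in bot.spot_point(p,l)])
```

```text
[ 0.43727492 -0.31642762  0.23134927] [-3.14133476e+00 -6.16835794e-04  3.13573148e-01]
0.95 [262.2, 167.1] [76. 76. 74.] 2754 ((435.7164306640625, -322.74932861328125), (76.81246948242188, 50.28490447998047), 1.6415750980377197)
0.73 [248.4, 258.3] [161.  40.  32.] 2474 ((324.8955078125, -337.97552490234375), (65.616943359375, 74.20806121826172), 19.539426803588867)
0.62 [316.2, 88.9] [179. 122. 141.] 2753 ((549.8959350585938, -348.82354736328125), (49.79665756225586, 77.0152359008789), 42.74045944213867)
[([261.4, 166.2], 0.8, array([ 0.4335, -0.3208,  0.    ])), ([248.0, 249.6], 0.72, array([ 0.3149, -0.3401,  0.    ])), ([316.6, 88.8], 0.66, array([ 0.5502, -0.3556,  0.    ]))]
```

View pics/w1.png

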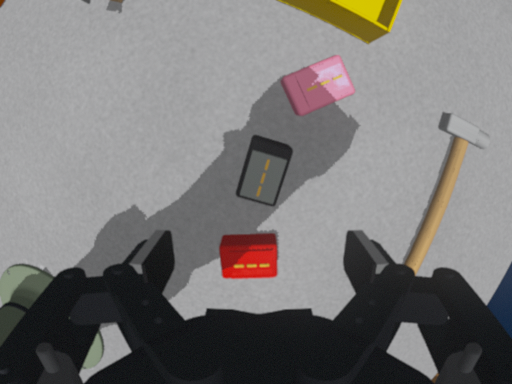

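The dark battery at pixel (264,170) is confirmed; red is at (249,256) and pink at (317,86). I'll grasp the dark one.

Request:
{"api": "carry_out", "payload": {
  "rows": [
    [[-0.002,0.003,0.03,6],[-0.002,0.003,0.06,12],[-0.002,0.003,0.09,16],[-0.002,0.003,0.12,16],[-0.002,0.003,0.15,16],[-0.002,0.003,0.175,16],[-0.002,0.003,0.195,16],[-0.002,0.003,0.21,16],[-0.002,0.003,0.22,16],[-0.002,0.003,0.222,16],[-0.002,0.003,0.222,16],[-0.002,0.003,0.222,16]]
  ],
  "grip": 0.08
}}

```text
clock: 4.1
position: [0.4349, -0.3224, 0.0101]
tool_rot: [3.141, -0.001, 0.03]
force: [0.5, 0.1, -0.0]
grip_width: 0.0802
finger_force: 0.0
```

Request:
{"api": "carry_out", "payload": {
  "rows": [
    [[0,0,0,0],[0,0,0,0],[0,0,0,0],[0,0,0,0],[0,0,0,0],[0,0,0,0]]
  ],
  "grip": 0.03,
  "grip_force": 40
}}

```text
clock: 4.6
position: [0.4351, -0.3221, 0.0101]
tool_rot: [3.141, -0.001, 0.03]
force: [-0.9, 0.9, 8.6]
grip_width: 0.0495
finger_force: 40.6
```

Request:
{"api": "carry_out", "payload": {
  "rows": [
    [[0,0,-0.02,0],[0,0,-0.05,0],[0,0,-0.085,0],[0,0,-0.12,0],[0,-0.02,-0.155,0],[0,-0.05,-0.185,0],[0,-0.085,-0.21,0],[0,-0.12,-0.22,0],[0,-0.155,-0.22,0],[0,-0.19,-0.22,0],[0,-0.225,-0.22,0],[0,-0.26,-0.22,0]]
  ]
}}

```text
clock: 5.6
position: [0.4263, -0.0603, 0.2298]
tool_rot: [3.141, -0.001, 0.03]
force: [0.7, 0.2, -1.9]
grip_width: 0.0497
finger_force: 43.4
```

Request:
{"api": "carry_out", "payload": {
  "rows": [
    [[0,-0.035,0,0],[0,-0.07,0,0],[0,-0.105,0,0],[0,-0.14,0,0],[0,-0.175,0,0],[-0.005,-0.21,0,0],[-0.01,-0.245,0,0],[-0.015,-0.275,0,0],[-0.02,-0.305,0,0],[-0.027,-0.325,0,0],[-0.027,-0.335,0,0],[-0.027,-0.34,0,0]]
  ]
}}

```text
clock: 6.6
position: [0.3891, 0.2783, 0.2295]
tool_rot: [-3.141, -0.0, 0.032]
force: [0.3, 0.4, -2.3]
grip_width: 0.0495
finger_force: 43.2
```

Request:
{"api": "carry_out", "payload": {
  "rows": [
    [[0,0,0,0],[0,0,0,0],[0,0,0,0],[0,0,0,0]]
  ]
}}

```text
clock: 6.93
position: [0.3899, 0.276, 0.2294]
tool_rot: [3.141, -0.0, 0.029]
force: [0.2, 0.8, -2.5]
grip_width: 0.0493
finger_force: 43.2
```

Run:
```python
from h import *
p=bot.grab_frame('wrist');q=bot.grab_frame('scene');r=bot.grab_frame('side');s=bot.observe();print(s['position'],s['tool_rot'],s['qpos'].round(2))
save(p,'w2');save(q,'s2')
for n,i,f in(('w',p,True),('scene',q,False),('side',r,False)):
  for l,z in [('tray_handle',.074),('tray',0),('tray_pocket',.004)]:
    print(n,l,[(np.round(d['position'],1).tolist(),d['conf'],onz(i,d['position'],z,f)[:2].round(4).tolist()) for d in bot.spot_point(i,l)][:2])
for i,f in ((p,True),(r,False)):
  for d in bot.regions_of(i,'tray')[:2]:
    m=d['region'];c=cv2.findContours(m.astype(np.uint8),0,2)[0];c=max(c,key=cv2.contourArea)[:,0]
    w=np.array([onz(i,q_,.038,f)[:2] for q_ in c])
    print(d['conf'],d['position'],m.sum(),cv2.minAreaRect((w*1000).astype(np.float32)))
```

```text
[0.38974064 0.27659856 0.22937844] [ 3.14153371e+00 -1.49705321e-04  2.95992200e-02] [-0.44  0.31 -0.37  1.96  0.14  0.89 -2.42]
w tray_handle [([257.9, 131.1], 0.83, [0.4332, 0.277])]
w tray [([258.2, 124.9], 0.79, [0.4355, 0.2767])]
w tray_pocket [([258.6, 164.3], 0.67, [0.3861, 0.2748])]
scene tray_handle [([305.1, 159.8], 0.66, [0.4477, 0.2806])]
scene tray [([303.9, 172.6], 0.88, [0.4413, 0.2846]), ([197.9, 268.5], 0.73, [0.68, -0.3363])]
scene tray_pocket [([200.0, 268.6], 0.73, [0.6873, -0.3314]), ([298.0, 167.9], 0.71, [0.4023, 0.2806])]
side tray_handle [([211.6, 256.1], 0.91, [0.4272, 0.2839])]
side tray [([214.6, 266.2], 0.63, [0.43, 0.275])]
side tray_pocket [([221.5, 274.5], 0.59, [0.3906, 0.2804])]
0.77 [271.2, 119.7] 15027 ((435.90887451171875, 275.954345703125), (190.58526611328125, 158.61676025390625), 1.617290735244751)
0.23 [259.2, 235.1] 15535 ((285.2455139160156, 272.08984375), (203.91806030273438, 144.16766357421875), 1.64429771900177)
0.79 [217.9, 268.0] 2391 ((425.9831237792969, 280.3629455566406), (206.7527313232422, 158.4479217529297), 2.0765345096588135)
```

View pics/w2.png

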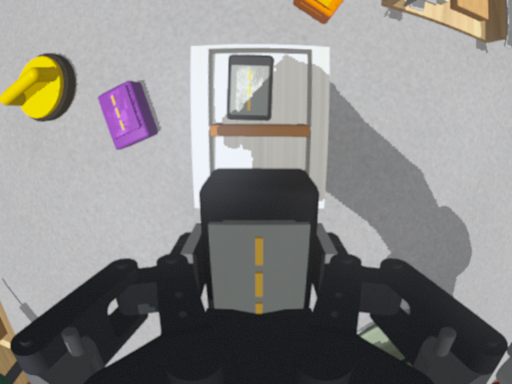

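The tray is seen squarely (centre ≈ (0.436, 0.276), yaw 1.6°). battery_in is at pixel (250,87), on the far +x side, so the near pocket is the empty one. Purple at (128,113) and orange at (320,5) are the look-alikes. I'll lower the battery now.

Request:
{"api": "carry_out", "payload": {
  "rows": [
    [[-0.003,0.002,0.03,0],[-0.003,0.002,0.06,0],[-0.003,0.002,0.09,0],[-0.003,0.002,0.12,0],[-0.003,0.002,0.145,0],[-0.003,0.002,0.165,0],[-0.003,0.002,0.18,0],[-0.003,0.002,0.19,0],[-0.003,0.002,0.2,0],[-0.003,0.002,0.207,0],[-0.003,0.002,0.212,0],[-0.003,0.002,0.212,0]]
  ]
}}

```text
clock: 8.63
position: [0.3864, 0.275, 0.0168]
tool_rot: [3.141, 0.0, 0.031]
force: [0.4, -0.2, -2.7]
grip_width: 0.0493
finger_force: 43.3
```

Request:
{"api": "carry_out", "payload": {
  "rows": [
    [[0,0,0.001,0],[0,0,0.002,0],[0,0,0.002,0],[0,0,0.002,0]]
  ]
}}

```text
clock: 8.97
position: [0.3868, 0.2751, 0.0156]
tool_rot: [-3.141, -0.0, 0.03]
force: [-0.8, 0.3, -1.2]
grip_width: 0.0494
finger_force: 43.3
```

Request:
{"api": "carry_out", "payload": {
  "rows": [
    [[0,0,0,0],[0,0,0,0],[0,0,0,0],[0,0,0,0],[0,0,0,0]]
  ],
  "grip": 0.068
}}

```text
clock: 9.38
position: [0.3866, 0.2751, 0.0154]
tool_rot: [-3.142, -0.0, 0.031]
force: [-0.4, 0.2, 0.2]
grip_width: 0.0676
finger_force: 0.0
```

Request:
{"api": "carry_out", "payload": {
  "rows": [
    [[0,0,-0.01,0],[0,0,-0.025,0],[0,0,-0.045,0],[0,0,-0.07,0],[0,0,-0.1,0],[0,0,-0.135,0],[0,0,-0.17,0],[0,0,-0.2,0],[0,0,-0.2,0],[0,0,-0.2,3],[0,0,-0.2,3],[0,0,-0.2,3]]
  ]
}}

```text
clock: 10.38
position: [0.3864, 0.2749, 0.2157]
tool_rot: [-3.142, -0.0, -0.021]
force: [-0.3, 0.4, -0.4]
grip_width: 0.0681
finger_force: 0.0
```

Run:
```python
from h import *
p=bot.grab_frame('wrist');q=bot.grab_frame('scene');r=bot.grab_frame('side');s=bot.observe();print(s['position'],s['tool_rot'],s['qpos'].round(2))
save(p,'w3');save(q,'s3');save(r,'d3')
def mask(i,f,l,z,n=2):
  for d in bot.regions_of(i,l)[:n]:
    m=d['region'];c=cv2.findContours(m.astype(np.uint8),0,2)[0];c=max(c,key=cv2.contourArea)[:,0]
    w=np.array([onz(i,q_,z,f)[:2] for q_ in c])
    print(l,d['conf'],d['position'],m.sum(),i['pixels'][m].mean(0).round(),cv2.minAreaRect((w*1000).astype(np.float32)))
mask(p,True,'tray',.038);mask(p,True,'battery',.044,3)
for n,i in(('scene',q),('side',r)):
  for l,z in [('rack_mouth',.078),('rack_home',.045),('rack',0)]:
    print(n,l,[(np.round(d['position'],1).tolist(),d['conf'],onz(i,d['position'],z)[:2].round(4).tolist()) for d in bot.spot_point(i,l)][:2])
```

```text
[0.38634117 0.27492166 0.21514826] [ 3.14121094e+00  5.44466743e-04 -2.05944086e-02] [-0.57  0.31 -0.22  1.99  0.09  0.85 -2.42]
tray 0.96 [272.5, 120.9] 17729 [168. 167. 165.] ((435.0526123046875, 275.8306884765625), (190.92591857910156, 157.85934448242188), 1.3109941482543945)
battery 0.88 [258.8, 167.3] 3132 [106. 108. 105.] ((387.6867370605469, 274.4188537597656), (76.85749053955078, 49.733184814453125), 1.5445743799209595)
battery 0.25 [474.9, 7.1] 1864 [143. 125.  97.] ((589.9384765625, -2.0549087524414062), (47.4613037109375, 201.14564514160156), 14.261038780212402)
scene rack_mouth [([275.1, 202.0], 0.9, [0.6127, 0.0154]), ([361.0, 160.4], 0.52, [0.586, 0.4732])]
scene rack_home [([284.3, 216.5], 0.79, [0.6671, 0.0202])]
scene rack [([288.2, 229.2], 0.76, [0.6925, 0.0215])]
side rack_mouth [([235.3, 183.7], 0.96, [0.589, 0.0346]), ([221.8, 272.9], 0.31, [0.3606, 0.3015])]
side rack_home [([221.5, 178.2], 0.72, [0.6645, 0.0335])]
side rack []
```

View pics/w3.png

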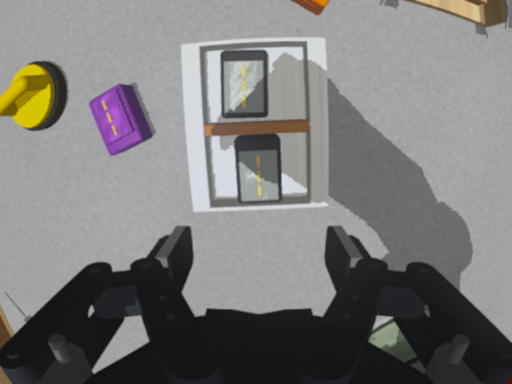

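The battery now stands in the near pocket at (259,167), with battery_in at (244,85). Before lifting the tray I'll turn the tool 93° on the way over to the rack and measure it from above.

Request:
{"api": "carry_out", "payload": {
  "rows": [
    [[0.02,0.02,-0.01,-7],[0.04,0.04,-0.02,-14],[0.06,0.06,-0.03,-21],[0.08,0.08,-0.04,-28],[0.1,0.1,-0.05,-35],[0.12,0.12,-0.06,-42],[0.14,0.14,-0.07,-49],[0.16,0.16,-0.08,-56],[0.18,0.18,-0.08,-63],[0.2,0.2,-0.08,-70],[0.22,0.22,-0.08,-77],[0.24,0.24,-0.08,-84]]
  ]
}}

```text
clock: 11.93
position: [0.622, 0.0286, 0.2952]
tool_rot: [-3.142, -0.0, 1.45]
force: [0.5, 0.8, 0.3]
grip_width: 0.068
finger_force: 0.0
```

Request:
{"api": "carry_out", "payload": {
  "rows": [
    [[0,0,0,-4],[0,0,0,-8.7],[0,0,0,-8.7],[0,0,0,-8.7],[0,0,0,-8.7],[0,0,0,-8.7]]
  ],
  "grip": 0.035
}}

```text
clock: 12.43
position: [0.6212, 0.0301, 0.2954]
tool_rot: [3.141, 0.0, 1.594]
force: [-0.2, 0.8, 0.6]
grip_width: 0.0351
finger_force: 0.0
```

Run:
```python
from h import *
p=bot.grab_frame('wrist');s=bot.observe();print(s['position'],s['tool_rot'],s['qpos'].round(2))
save(p,'w4'); print(p['pose'].tolist(),p['K'].tolist())
np.savez('w4.npz',**{k:p[k] for k in('pixels','K','pose')})
for l,z in [('rack_mouth',.078),('rack_home',.045),('rack',0)]:
    print(l,[(np.round(d['position'],1).tolist(),d['conf'],onz(p,d['position'],z,True)[:2].round(4).tolist()) for d in bot.spot_point(p,l)][:2])
```

```text
[0.62117021 0.03013365 0.29545319] [3.14142531e+00 1.10898366e-04 1.59497984e+00] [ 0.12  0.48 -0.4   1.52  0.2   1.18 -0.28]
[[0.999716610470721, 0.02258692414792986, 0.007518617324025182, 0.6192866069124286], [0.02376770440310672, -0.9648166690165464, -0.2618470763923466, 0.09548684300218484], [0.0013397672693449517, 0.26195157194670265, -0.9650800894113981, 0.43883587280722974], [0.0, 0.0, 0.0, 1.0]] [[297.3186396354542, 0.0, 258.50368823751023], [0.0, 297.3186396354542, 187.0357518910203], [0.0, 0.0, 1.0]]
rack_mouth [([245.1, 168.3], 0.62, [0.6049, 0.0212])]
rack_home [([288.5, 164.9], 0.8, [0.6622, 0.0206])]
rack [([302.4, 161.2], 0.84, [0.688, 0.0184])]
```

View pics/w4.png

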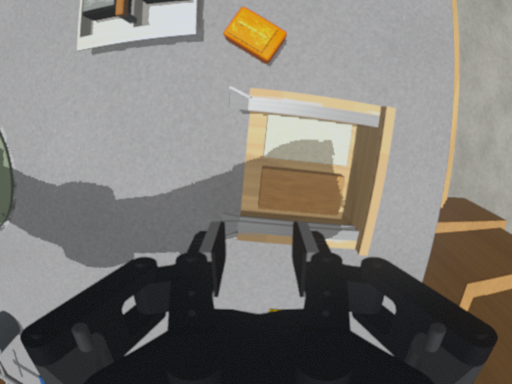

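The rack is seen from above. Its runners run from about (250,97) to (380,118) and from (240,222) to (357,235), and the back panel top from (395,107) to (368,254), so its yaw is slightly negative. I'll enlarge the crop to fit its pose from corners.

Run:
```python
import cv2
a=cv2.imread('pics/w4.png')[80:260,220:410]
a=cv2.resize(a,None,fx=3.3,fy=3.3,interpolation=cv2.INTER_CUBIC)
for i in range(0,190,20): cv2.putText(a,str(220+i),(int(i*3.3),10),0,.35,(0,0,255),1);cv2.line(a,(int(i*3.3),12),(int(i*3.3),18),(0,0,255),1)
for i in range(0,180,20): cv2.putText(a,str(80+i),(0,int(i*3.3)+4),0,.35,(0,0,255),1)
cv2.imwrite('pics/c4.png',a);print(a.shape)
```

```text
(594, 627, 3)
```

View pics/c4.png

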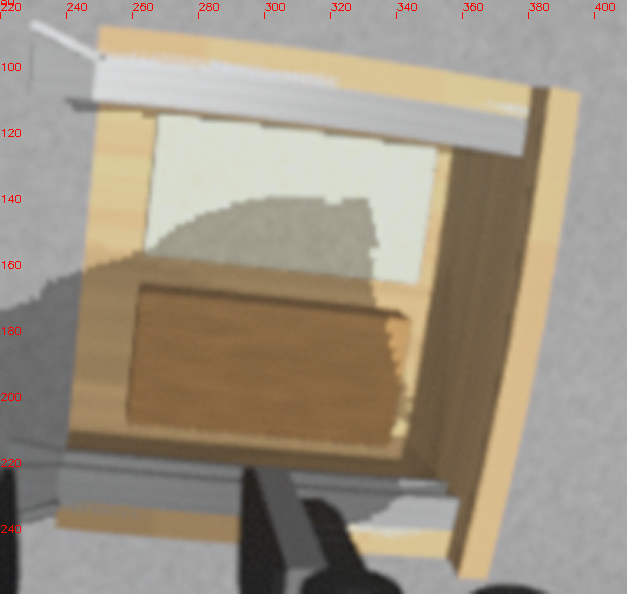

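Run:
```python
from h import *
from scipy.optimize import least_squares
p=dict(np.load('w4.npz'))
C=np.array([(580,93,85,94,112),(487,580,85,-94,112),(549,88,73,94,112),(459,577,73,-94,112),(99,25,-85,94,94),(95,101,-85,68,94),(523,157,73,68,94),(55,528,-85,-94,94),(95,57,-85,82,94),(458,497,73,-68,94)],float)
uv=C[:,:2]/3.3+[220,80];M=C[:,2:]/1000
def f(v):
    c,s=np.cos(v[2]),np.sin(v[2]);W=np.c_[v[0]+c*M[:,0]-s*M[:,1],v[1]+s*M[:,0]+c*M[:,1],M[:,2]+(v[3] if len(v)>3 else 0)]
    return (np.array([proj(p,w,True) for w in W])-uv).ravel()
for v0 in([.69,.02,-.15],[.69,.02,-.15,0]):
    r=least_squares(f,v0,loss='soft_l1');x=r.x;print(x.round(4),np.degrees(x[2]));print(f(x).reshape(-1,2).round(1).tolist())
x=least_squares(f,[.69,.02,-.15],loss='soft_l1').x
c,s=np.cos(x[2]),np.sin(x[2])
for n,d in (('home',-.022),('mouth',-.085),('pre',-.21)): print(n,x[0]+c*d,x[1]+s*d)
```

```text
[ 0.6878  0.0186 -0.076 ] -4.354703298042505
[[-0.2, 0.1], [-0.5, -0.7], [0.3, -0.2], [-0.3, -0.2], [0.6, 0.4], [-0.4, -0.3], [-0.6, -0.4], [0.1, -0.2], [0.8, 1.0], [0.1, 0.3]]
[ 0.6875  0.0188 -0.076   0.0011] -4.352465501659731
[[0.1, -0.1], [-0.3, -0.5], [0.5, -0.3], [-0.2, 0.1], [0.4, 0.2], [-0.7, -0.4], [-0.4, -0.4], [-0.1, 0.1], [0.5, 0.9], [0.2, 0.5]]
home 0.6658266643685993 0.020271826290592636
mouth 0.6030085395156737 0.025055464023767283
pre 0.4783694029027261 0.034546808732447136
```

Request:
{"api": "carry_out", "payload": {
  "rows": [
    [[0.03,-0.022,0,0],[0.06,-0.044,0,0],[0.09,-0.065,0,0],[0.12,-0.086,0.02,0],[0.15,-0.108,0.04,0],[0.18,-0.13,0.06,0],[0.21,-0.151,0.08,0],[0.235,-0.169,0.1,0],[0.25,-0.18,0.12,0],[0.25,-0.18,0.14,0],[0.25,-0.18,0.15,0],[0.25,-0.18,0.15,0]]
  ],
  "grip": 0.04
}}

```text
clock: 13.63
position: [0.4344, 0.2745, 0.1437]
tool_rot: [-3.139, 0.002, 1.596]
force: [-0.9, -0.6, 0.1]
grip_width: 0.0399
finger_force: 0.0
```

Run:
```python
from h import *
p=bot.grab_frame('wrist');s=bot.observe();print(s['position'],s['tool_rot'],s['qpos'].round(2))
save(p,'w5')
print([(d['position'],d['conf'],onz(p,d['position'],.074,True)[:2].round(4)) for d in bot.spot_point(p,'tray_handle')])
```

```text
[0.43511481 0.27462955 0.14498349] [-3.14059019e+00  8.84425797e-04  1.59532478e+00] [-0.34  0.5  -0.45  1.95  0.31  0.76 -0.94]
[([258.2, 197.4], 0.55, array([0.434 , 0.2739]))]
```

View pics/w5.png

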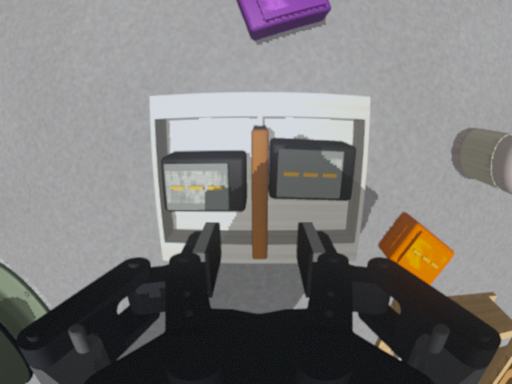

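The handle at (260,190) is centred between the fingers, with both batteries in their pockets at (205,180) and (312,170). Descending to grasp.

Request:
{"api": "carry_out", "payload": {
  "rows": [
    [[0,0,0.03,0],[0,0,0.055,0],[0,0,0.075,0],[0,0,0.085,0],[0,0,0.087,0],[0,0,0.087,0],[0,0,0.087,0]]
  ]
}}

```text
clock: 14.32
position: [0.4358, 0.2755, 0.0596]
tool_rot: [3.14, -0.001, 1.596]
force: [-0.1, -0.5, 1.0]
grip_width: 0.04
finger_force: 0.0
```

Request:
{"api": "carry_out", "payload": {
  "rows": [
    [[0,0,0,0],[0,0,0,0],[0,0,0,0],[0,0,0,0],[0,0,0,0],[0,0,0,0],[0,0,0,0],[0,0,0,0]]
  ],
  "grip": 0.0,
  "grip_force": 100
}}

```text
clock: 14.98
position: [0.4354, 0.2754, 0.0594]
tool_rot: [3.14, -0.0, 1.596]
force: [-3.9, -2.9, 16.0]
grip_width: 0.0099
finger_force: 98.5
```

Request:
{"api": "carry_out", "payload": {
  "rows": [
    [[0,0,-0.005,0],[0,0,-0.01,0],[0,0,-0.02,0],[0,0,-0.03,0],[0,0,-0.04,0],[0,0,-0.05,0],[0,0,-0.06,0],[0,0,-0.07,0],[0,0,-0.08,0],[0,0,-0.085,0],[0,0,-0.085,0],[0,0,-0.085,0]]
  ]
}}

```text
clock: 15.98
position: [0.4351, 0.2752, 0.1434]
tool_rot: [3.141, -0.0, 1.596]
force: [0.3, -0.6, -7.9]
grip_width: 0.0097
finger_force: 98.0
```

Request:
{"api": "carry_out", "payload": {
  "rows": [
    [[-0.01,0,0,0],[-0.03,0,0,0],[-0.055,0,0,0.6],[-0.08,0,0,1.2],[-0.105,0.003,0,1.8],[-0.13,0.006,0,2.6],[-0.155,0.01,0,3.4],[-0.18,0.014,0,4.2],[-0.205,0.018,0,5],[-0.225,0.022,0,5.8],[-0.238,0.026,0,5.8],[-0.241,0.028,0,5.8]]
  ]
}}

```text
clock: 16.98
position: [0.4689, 0.0319, 0.1427]
tool_rot: [-3.141, 0.001, 1.492]
force: [0.0, -0.6, -8.6]
grip_width: 0.0099
finger_force: 98.1
```

Request:
{"api": "carry_out", "payload": {
  "rows": [
    [[0,0,0.005,0],[0,0,0.012,0],[0,0,0.02,0],[0,0,0.027,0],[0,0,0.033,0],[0,0,0.036,0],[0,0,0.036,0],[0,0,0.036,0],[0,0,0.036,0]]
  ]
}}

```text
clock: 17.73
position: [0.4692, 0.0351, 0.1075]
tool_rot: [3.141, -0.0, 1.495]
force: [1.1, 0.5, -8.7]
grip_width: 0.0097
finger_force: 98.1
```

Run:
```python
from h import *
p=bot.grab_frame('wrist');r=bot.grab_frame('side');s=bot.observe();print(s['position'],s['tool_rot'],s['force'])
save(p,'w6');save(r,'d6')
a=np.hstack([p['pixels'][:300],cv2.resize(r['pixels'][110:260,130:304],(348,300))])
cv2.imwrite('pics/m6.png',cv2.resize(a,(800,int(300*800/a.shape[1])))[:,:,::-1])
X=np.array([.6878,.0186]);y=-.076;tc=s['position'][:2]-X
print('tray in rack',tc@[np.cos(y),np.sin(y)],tc@[-np.sin(y),np.cos(y)],'yaw deg',np.degrees(s['tool_rot'][2]))
for d in bot.regions_of(p,'tray')[:1]:
    m=d['region'];c=cv2.findContours(m.astype(np.uint8),0,2)[0];c=max(c,key=cv2.contourArea)[:,0]
    w=np.array([onz(p,q_,.038+.047,True)[:2] for q_ in c]);print(d['conf'],cv2.minAreaRect((w*1000).astype(np.float32)))
print([(d['position'],d['conf'],onz(p,d['position'],.121,True)[:2].round(4)) for d in bot.spot_point(p,'tray_handle')])
```

```text
[0.46926303 0.03501907 0.10759518] [ 3.14103203e+00 -9.49220169e-05  1.49478538e+00] [ 0.46717664  0.32137116 -8.33353197]
tray in rack -0.21915278586235448 -0.00022115360567598606 yaw deg 85.64489379233132
0.66 ((469.94342041015625, 39.16705322265625), (148.71690368652344, 193.20594787597656), 85.87213134765625)
[([258.1, 247.8], 0.61, array([0.4689, 0.0346]))]
```

View pics/m6.png

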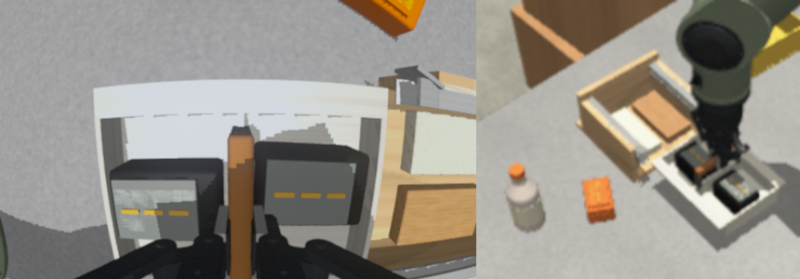

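The tray hangs level in front of the runners. It is in line with the rack (y ≈ −0.2 mm, yaw within 0.3°) and at 48 mm height, so I'll start the insertion.

Request:
{"api": "carry_out", "payload": {
  "rows": [
    [[0,0.005,0,0],[0,0.013,0,0],[0,0.021,0,0],[0,0.029,0,0],[0,0.037,0,0],[0,0.045,0,0],[0,0.053,0,0],[0,0.061,0,0],[0,0.069,0,0],[0,0.077,0,0],[0,0.08,0,0],[0,0.08,0,0]]
  ]
}}

```text
clock: 18.93
position: [0.5495, 0.0289, 0.1072]
tool_rot: [3.141, -0.0, 1.495]
force: [-0.3, 0.1, -9.0]
grip_width: 0.0096
finger_force: 98.1
```

Request:
{"api": "carry_out", "payload": {
  "rows": [
    [[0,0.005,0,0],[0,0.013,0,0],[0,0.021,0,0],[0,0.029,0,0],[0,0.037,0,0],[0,0.045,0,0],[0,0.053,0,0],[0,0.061,0,0],[0,0.069,0,0],[0,0.077,0,0],[0,0.08,0,0],[0,0.08,0,0]]
  ]
}}

```text
clock: 19.93
position: [0.6293, 0.0228, 0.1072]
tool_rot: [3.141, -0.0, 1.495]
force: [0.5, -0.2, -8.4]
grip_width: 0.0101
finger_force: 98.1
```

Request:
{"api": "carry_out", "payload": {
  "rows": [
    [[0,0.005,0,0],[0,0.011,0,0],[0,0.017,0,0],[0,0.022,0,0],[0,0.027,0,0],[0,0.03,0,0],[0,0.03,0,0],[0,0.03,0,0]]
  ]
}}

```text
clock: 20.6
position: [0.6584, 0.0206, 0.1071]
tool_rot: [-3.141, -0.0, 1.495]
force: [0.0, 0.1, -8.3]
grip_width: 0.0097
finger_force: 98.1
```

Request:
{"api": "carry_out", "payload": {
  "rows": [
    [[0,0.002,0,0],[0,0.004,0,0],[0,0.005,0,0],[0,0.006,0,0],[0,0.007,0,0],[0,0.007,0,0],[0,0.007,0,0]]
  ]
}}

```text
clock: 21.18
position: [0.6648, 0.0201, 0.1072]
tool_rot: [-3.14, 0.0, 1.495]
force: [-4.8, 0.6, -6.4]
grip_width: 0.0102
finger_force: 98.5
```

Request:
{"api": "carry_out", "payload": {
  "rows": [
    [[0,0.001,0.0005,0],[0,0.001,0.001,0],[0,0.001,0.0015,0],[0,0.001,0.002,0],[0,0.001,0.002,0],[0,0.001,0.002,0]]
  ]
}}

```text
clock: 21.68
position: [0.6649, 0.0202, 0.105]
tool_rot: [-3.138, 0.0, 1.495]
force: [-12.6, 0.7, -2.3]
grip_width: 0.0104
finger_force: 99.1
```

Request:
{"api": "carry_out", "payload": {
  "rows": [
    [[0,0,0.0005,0],[0,-0.0005,0.001,0],[0,-0.001,0.001,0],[0,-0.001,0.001,0]]
  ]
}}

```text
clock: 22.02
position: [0.6649, 0.0201, 0.1047]
tool_rot: [-3.14, 0.0, 1.495]
force: [-7.4, 0.7, 1.0]
grip_width: 0.0098
finger_force: 99.7
```

Request:
{"api": "carry_out", "payload": {
  "rows": [
    [[0,0,0,0],[0,0,0,0],[0,0,0,0],[0,0,0,0],[0,0,0,0],[0,0,0,0]]
  ],
  "grip": 0.035
}}

```text
clock: 22.52
position: [0.6656, 0.0201, 0.1044]
tool_rot: [3.141, -0.0, 1.495]
force: [-0.8, -0.2, 0.2]
grip_width: 0.0349
finger_force: 0.0
```

Request:
{"api": "carry_out", "payload": {
  "rows": [
    [[0,0,-0.01,0],[0,0,-0.025,0],[0,0,-0.045,0],[0,0,-0.07,0],[0,0,-0.1,0],[0,0,-0.13,0],[0,0,-0.16,0],[0,0,-0.18,0],[0,0,-0.19,0],[0,0,-0.19,0],[0,0,-0.19,0]]
  ]
}}

```text
clock: 23.43
position: [0.6653, 0.02, 0.294]
tool_rot: [-3.141, 0.0, 1.495]
force: [-0.0, -0.0, -1.6]
grip_width: 0.0349
finger_force: 0.0
```

Run:
```python
from h import *
p=bot.grab_frame('wrist');s=bot.observe();print(s['position'],s['tool_rot'],s['force'])
save(p,'w7')
X=np.array([.6878,.0186]);y=-.076;Rm=np.array([[np.cos(y),np.sin(y)],[-np.sin(y),np.cos(y)]])
for l,z in(('tray',.045),('tray_handle',.119)):
  for d in bot.spot_point(p,l)[:2]: print(l,d['conf'],d['position'],Rm@(onz(p,d['position'],z,True)[:2]-X))
# predicted front edge ends of the tray if home
for q in ((-.117,.062,.083),(-.117,-.062,.083),(-.117,.078,.083),(-.117,-.078,.083),(-.022,.05,.127),(-.022,-.05,.127)):
    w=Rm.T@np.array(q[:2])+X; print(q,proj(p,[*w,q[2]],True).round(1))
```

```text
[0.66506176 0.01995939 0.2932106 ] [-3.14022940e+00  2.60381800e-04  1.49490663e+00] [0.10659726 0.06762806 0.05218253]
tray 0.6 [258.9, 157.0] [-0.02173822  0.00017221]
tray_handle 0.84 [257.8, 167.0] [-0.02312771  0.00134205]
(-0.117, 0.062, 0.083) [180.  112.6]
(-0.117, -0.062, 0.083) [185.2 210.2]
(-0.117, 0.078, 0.083) [179.8  99.5]
(-0.117, -0.078, 0.083) [186.1 221.7]
(-0.022, 0.05, 0.127) [258.9 122.7]
(-0.022, -0.05, 0.127) [258.8 213.8]
```

View pics/w7.png

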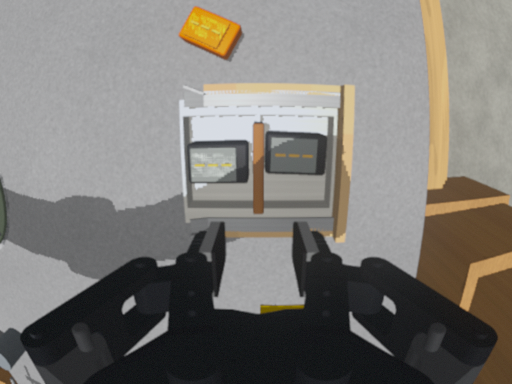

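The tray is home against the back panel: its front edge at (181–187, 100–222) matches the prediction for home. Both batteries are in their pockets, at (218,163) and (296,153). The gripper is clear.

```bash
python3 -c "
from workcell import bot
print(bot.job_done())"
```

```text
the job is handed in; nothing more can be done
None
```

The loose battery stands upright in the tray's empty pocket. The tray, with both batteries aboard, is home against the rack's back panel, as the last wrist picture showed. I handed the job in at about 24 s of the 66 s allowed; the hand-in gave no pass or fail result.

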